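Find the empty bay of the cell tester and push its cover open

TASK

Three of the tester's four identical covers are propped by cells underneath; the one over the empty bay is free and rocks when pressed. With the fingertips, press gently on the front part of the covers in turn to find the one that rocks, then push its front edge down until the cover is tipped wide open, and leave it so. Do not lean hard on the tester, and leave the cells and tools lying around where they are: nothing is to be picked up.

Things in the scene. Friction and masses are not known exactly. Their poses are not given: they have to be found in the camera images.
- tester: grey four-bay cell tester, fixed case 209 (x) x 441 (y) x 100 mm high. Origin on the table under the middle of the row of covers; x to its rear (away from the robot), y left, z up. The flat top has four openings 124 x 84 mm, centred at x 0, y +157.5, +52.5, -52.5, -157.5 mm (covers 1 to 4), 21 mm rails between. Bays are 90 mm deep, with room for fingers as a cover tips.
- cover1_top (a point): centre of the top face of cover 1, an aluminium plate 120 (x) x 80 (y) x 6 mm, level with the case top (100 mm up) when shut; two fine dark lines run along its front edge. Axes turn with the cover (x to the rear, z out of the face). If propped it gives only 1 to 4 mm under 5 to 25 N and springs back
- cover1 (a joint): tilt of cover 1 in rad about a pivot along y under the middle of the plate: 0 shut; positive = front (robot side) edge down into the bay, rear edge up, stop at 1.0; negative = rear edge down, stop at -0.08. The free cover turns stiffly (0.13 Nm: 3 N at 42 mm from the pivot) and stays at any tilt it is left at; it does not spring back
- cover2_top (a point): centre of the top face of cover 2, an aluminium plate 120 (x) x 80 (y) x 6 mm, level with the case top (100 mm up) when shut; two fine dark lines run along its front edge. Axes turn with the cover (x to the rear, z out of the face). If propped it gives only 1 to 4 mm under 5 to 25 N and springs back
- cover2 (a joint): tilt of cover 2 in rad about a pivot along y under the middle of the plate: 0 shut; positive = front (robot side) edge down into the bay, rear edge up, stop at 1.0; negative = rear edge down, stop at -0.08. The free cover turns stiffly (0.13 Nm: 3 N at 42 mm from the pivot) and stays at any tilt it is left at; it does not spring back
- cover3_top (a point): centre of the top face of cover 3, an aluminium plate 120 (x) x 80 (y) x 6 mm, level with the case top (100 mm up) when shut; two fine dark lines run along its front edge. Axes turn with the cover (x to the rear, z out of the face). If propped it gives only 1 to 4 mm under 5 to 25 N and springs back
- cover3 (a joint): tilt of cover 3 in rad about a pivot along y under the middle of the plate: 0 shut; positive = front (robot side) edge down into the bay, rear edge up, stop at 1.0; negative = rear edge down, stop at -0.08. The free cover turns stiffly (0.13 Nm: 3 N at 42 mm from the pivot) and stays at any tilt it is left at; it does not spring back
- cover4_top (a point): centre of the top face of cover 4, an aluminium plate 120 (x) x 80 (y) x 6 mm, level with the case top (100 mm up) when shut; two fine dark lines run along its front edge. Axes turn with the cover (x to the rear, z out of the face). If propped it gives only 1 to 4 mm under 5 to 25 N and springs back
- cover4 (a joint): tilt of cover 4 in rad about a pivot along y under the middle of the plate: 0 shut; positive = front (robot side) edge down into the bay, rear edge up, stop at 1.0; negative = rear edge down, stop at -0.08. The free cover turns stiffly (0.13 Nm: 3 N at 42 mm from the pivot) and stays at any tilt it is left at; it does not spring back
- cell_a: a bare cylindrical cell, 21 mm across, 69 mm tall, standing on the tester's rear deck; origin at the centre of its underside
- cell_b: a second such cell on the rear deck; origin at the centre of its underside
- coin_holder: a small steel disc 18 mm across, 8 mm tall, lying on the 21 mm rail between cover 2 and cover 3, behind their pivot line; origin under its centre
- jar: a closed jar 52 mm across, 65 mm tall, on the table; origin under its centre
- clamp: a sprung cell clamp 75 x 22 x 32 mm on the table in front of the tester; origin under its centre
- meter: a hand-held meter 150 x 75 x 35 mm lying on the table; origin under its centre
- tray: an open divided tray 120 x 90 x 30 mm on the table; origin under its centre
- screwdriver: a screwdriver lying on the table; origin under it

How it is judged:
By the outcome, as a careful person would: the job done as asked, in the order asked, and still so for the second after the job is handed in, with the robot touching nothing.
It also fails if it takes over 56 s, if anything falls off the work surface, if the arm or the gripper's body presses on something with over 40 N, if the wrist force passes 120 N, or if a joint passes its speed limit or range.

ROBOT

A 6-joint arm with a two-finger parallel gripper is mounted at the origin on the work surface. World frame = base frame: x ahead of the robot, y to its left, z up, the work surface at z = 0. Lengths are in m, angles in degrees, forces in N, time in s.
With the tool pointing down it reaches from about 0.375 to 0.9 m from the base axis. Payload 3.1 kg.
Tool frame: the origin (TCP) lies at the very end of the fingers, on their centre line; the grasp point (between the pads) lies 19 mm behind it (bot.hold_point_z is the z of the grasp point in the tool frame, in m); z points along the fingers, y is the direction in which the jaws open and shut (so a half turn about z gives the same grasp; the last joint's range is limited). The gripper opens to 87 mm and grips with 3 to 60 N. Pads are 19 mm wide; open, the fingers measure 117 mm over their backs; the gripper's body (75 mm by 190 mm) begins 51 mm behind the grasp point.
Start: joints at [53.256, 30.224, 82.088, -0, 67.689, -10.227], TCP at [0.279, 0.559, 0.192] pointing down, gripper open.
Joint ranges: [-176.69, 176.69], [-43.24, 126.21], [12.49, 139.97], [-82, 262], [0, 151.66], [-163.58, 163.58]. Speed limits (degrees/s): [159.86, 159.86, 180, 180, 180, 180].

INTERFACE

Orientations are given as a 3x3 rotation matrix whose columns are the frame's x, y, z axes.
In Python, from rig import bot gives the robot as it stands.
- The arm moves only by the tool servo_tool, never from a script. Its argument "increments" is a list of rows, each a list of 3 entries, a list of its own where there are three numbers: the closure, from 0 (fully open) to 1 (shut), then the shift along the tool's x, y, z in mm, then the turn about the tool's z in degrees. In form: [[claw, [x, y, z], turn], ...]. A call has 1 to 5 rows; each row shifts and turns the commanded pose from where the row before left it, along the tool's axes as they then stand; what a row does not reach is not made up. A row lasts 1/8 s, in which the tool goes at most 62.5 mm and 10.7 degrees, less where a joint would pass 70% of its speed; a pose out of reach is approached as far as the arm can. A call with a gripper value outside its range is refused whole. The fingers move at their own pace and stop on an object; the grip force is fixed at half the most. Time passes only in rows, so rows that do not move let the fingers close. It gives the time, the measured TCP pose, the force and the opening at its end, in the units of the state.
- bot.read_state(): the state, without advancing time (a new reading comes with each control period).
- bot.capture(name): name is "scene" or "side" or "wrist"; returns (picture, depth): 420x560x3 uint8, blue, green, red; 420x560 float32, m along the optical axis (not along the pixel's ray), 0 where there is no reading.
- bot.camera_info(name): a dict with "K" (3x3 intrinsics, pixels), "distortion" ([k1, k2, p1, p2, k3] as OpenCV has them; the pictures are not rectified), "R" (3x3) and "t" (3): a world point X has camera coordinates R X + t; the wrist camera has in their place "mount" (4x4, takes a point from camera to tool coordinates, whose origin is the TCP and whose axes are the flange's). Camera axes: x right, y down, z forward; pixel columns grow to the right and rows downward; lengths in m; the calibration is good to about 2 mm. A picture is of the moment at which its call begins: read the wrist's pose just before it. camera_info takes no time and is no camera call.
- bot.hand_in(): hands the job in, once; it reports no verdict.
Trained networks look in the newest picture that a camera, given by its name, has taken for a name from the list of things; names that differ only in an ending like _2 or _b are one class to them, and where a whole thing is asked for, a point or a joint stands for the part that bears it (a point fixed in the world has none). Each returns a list of dicts, best first, with "p" (0 to 1); they miss things now and then, are a little off and sometimes report something else, mostly with a low value. They report only what shows in the picture. A call takes as long as a camera call.
- bot.find_in(camera, thing): "bbox" ([left, top, right, bottom] in pixels, round what is visible of it).
- bot.trace(camera, thing): "region" (420x560 bool, what is visible of it) and "bbox" ([left, top, right, bottom] in pixels, round what is visible of it).
The state is a dict: "time_s": time; "joint_positions": joint angles; "qvel": joint speeds; "tau": joint torques, N m; "position": TCP position; "tcp_rot": TCP orientation; "force": force on the tool from outside, world axes, zero at the start; "moment": the same for the moment, N m; "opening": opening from 0.0 (shut) to 1.0 (fully open).
Only numpy, scipy, OpenCV 4.12 (cv2) and the standard library are available. Lean on these libraries where they do the work, as an engineer would, in place of code of your own. Each camera call takes 0.05 s, during which the arm holds its last target.

## Working session

There is one attempt and no reset: what is moved stays moved. The work goes in short steps, Python scripts to look and compute and a tool call to move; the robot and the scene stay as the last step left them, time stands still between calls to the robot, and variables do not carry over. Pictures are saved under pics/ and viewed, and the job is handed in when it is done.

Besides the shell and the picture viewer there is one more tool, called in YAML: its name, and indented under it one key for each argument. servo_tool: Moves the arm, as the interface text tells. Its arguments: {"type":"object","properties":{"increments":{"type":"array","items":{"type":"array"}}},"required":["increments"]}

```bash
ls; mkdir -p pics; python3 - <<'E'
from rig import bot
import cv2
s=bot.read_state()
print(s)
for n in("scene","side","wrist"):
    p,d=bot.capture(n); cv2.imwrite(f"pics/{n}0.png",p)
    import numpy as np; np.save(f"pics/{n}0.npy",d)
    print(n,bot.camera_info(n))
E
```

```text
pics
{'time_s': 0.0, 'joint_positions': array([ 5.32565919e+01,  3.02774931e+01,  8.21552859e+01,  4.54631196e-03,
        6.76899628e+01, -1.02249006e+01]), 'qvel': array([-0.03308027, -0.05321712, -0.09194976, -0.0486722 ,  0.03573103,
        0.06760991]), 'tau': array([ 6.09532599e-04, -4.40040600e+01, -1.76594442e+01,  6.33005239e-02,
        5.83419052e-02, -1.68574493e-04]), 'position': array([0.27850503, 0.5586408 , 0.19129362]), 'tcp_rot': array([[-8.94776398e-01,  4.46512487e-01, -1.34038441e-03],
       [ 4.46514270e-01,  8.94774949e-01, -1.67271447e-03],
       [ 4.52454493e-04, -2.09520620e-03, -9.99997703e-01]]), 'force': array([-0.47530408,  0.37579327, -1.21658516]), 'moment': array([0.0280833 , 0.07295496, 0.01427468]), 'opening': 0.999302635832079}
scene {'K': array([[398.69630817,   0.        , 275.90504556],
       [  0.        , 398.69630817, 207.01963045],
       [  0.        ,   0.        ,   1.        ]]), 'distortion': array([-0.01849936,  0.        ,  0.        ,  0.        ,  0.        ]), 'R': array([[ 0.15837047,  0.9872649 , -0.01505992],
       [ 0.6368
[... 491 characters left out ...]
  [-0.18648471, -0.81286023, -0.55179861]]), 't': array([0.52017776, 0.00887264, 1.53433069])}
wrist {'K': array([[292.02535195,   0.        , 284.6393812 ],
       [  0.        , 292.02535195, 213.75813538],
       [  0.        ,   0.        ,   1.        ]]), 'distortion': array([-0.01346721,  0.        ,  0.        ,  0.        ,  0.        ]), 'mount': array([[-9.52132700e-04, -9.60465944e-01, -2.78395878e-01,
         7.72480211e-02],
       [ 9.99999493e-01, -8.23005768e-04, -5.80695399e-04,
        -8.62902397e-04],
       [ 3.28616741e-04, -2.78396289e-01,  9.60466240e-01,
        -1.92082375e-01],
       [ 0.00000000e+00,  0.00000000e+00,  0.00000000e+00,
         1.00000000e+00]])}
```

View pics/scene0.png

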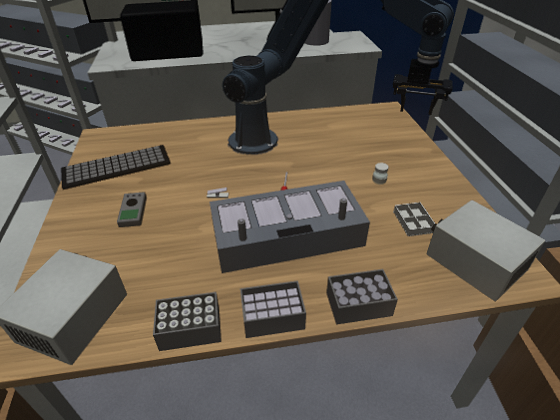

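View pics/side0.png

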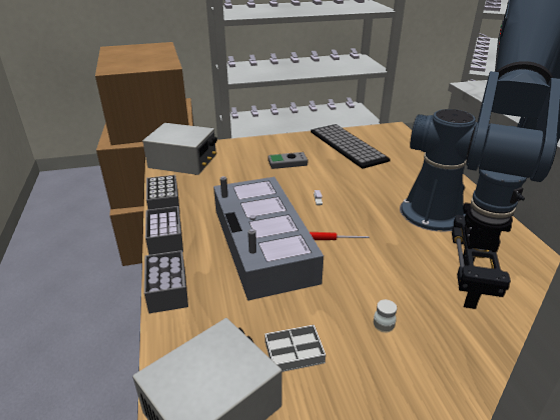

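View pics/wrist0.png

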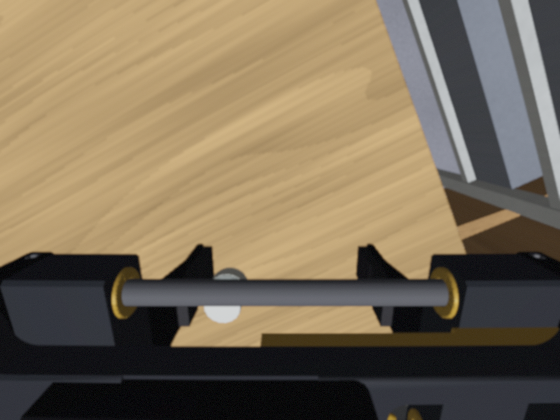

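The scene view shows the tester around (288,225) with its four light covers, cells at (242,230) and (343,208), and the coin disc at (289,214). The side view shows the tester at (265,235). Next I'll trace the covers and fit the tester pose.

```bash
cat > h.py <<'E'
import numpy as np,cv2
from rig import bot
def ray_plane(ci,uv,z,R=None,t=None):
    K=ci["K"];D=ci["distortion"]
    R=ci["R"] if R is None else R; t=ci["t"] if t is None else t
    n=cv2.undistortPoints(np.array(uv,float).reshape(-1,1,2),K,D).reshape(-1,2)
    d=np.c_[n,np.ones(len(n))]@R   # R^T d
    c=-R.T@t
    s=(z-c[2])/d[:,2]
    return c+d*s[:,None]
def wristRt(ci,st):
    T=np.eye(4);T[:3,:3]=st["tcp_rot"];T[:3,3]=st["position"]
    W=np.linalg.inv(T@ci["mount"]); return W[:3,:3],W[:3,3]
E
python3 - <<'E'
from h import *
for n in("scene","side"):
    ci=bot.camera_info(n)
    for th in("cover1","tester","cell_a","coin_holder","clamp","jar"):
        for r in bot.trace(n,th)[:5]:
            m=r["region"]; ys,xs=np.nonzero(m)
            if len(xs)==0: continue
            z={"cover1":.1,"tester":.1,"cell_a":.1345,"coin_holder":.104,"clamp":.016,"jar":.03}[th]
            P=ray_plane(ci,[[xs.mean(),ys.mean()]],z)[0]
            o=""
            if th=="cover1":
                pts=ray_plane(ci,np.c_[xs,ys],z)[:,:2].astype(np.float32); o=cv2.minAreaRect(pts)
            print(n,th,round(r["p"],2),np.round(r["bbox"]),len(xs),P.round(4),o)
E
```

```text
scene cover1 0.88 [251. 196. 285. 226.] 712 [ 0.5857 -0.017   0.1   ] ((0.5831685662269592, -0.016789399087429047), (0.1233627051115036, 0.08149225264787674), 2.5455851554870605)
scene cover1 0.81 [316. 191. 353. 215.] 545 [0.5636 0.1873 0.1   ] ((0.5667989253997803, 0.19022466242313385), (0.12127343565225601, 0.08333764970302582), 4.440957069396973)
scene cover1 0.75 [218. 202. 252. 232.] 615 [ 0.5882 -0.1227  0.1   ] ((0.5908491015434265, -0.11951452493667603), (0.11872542649507523, 0.07898834347724915), 5.199807167053223)
scene cover1 0.68 [285. 194. 320. 221.] 708 [0.5786 0.0868 0.1   ] ((0.5759918093681335, 0.08701711893081665), (0.12379278242588043, 0.08210144937038422), 4.660677433013916)
scene tester 0.95 [211. 180. 371. 271.] 9793 [0.6546 0.0279 0.1   ] 
scene tester 0.51 [316. 188. 354. 216.] 560 [0.5652 0.1879 0.1   ] 
scene tester 0.37 [253. 196. 285. 228.] 721 [ 0.5858 -0.0175  0.1   ] 
scene cell_a 0.56 [338. 200. 345. 224.] 156 [0.6525 0.1888 0.1345] 
scene cell_a 0.53 [239. 221. 248. 242.] 155 [ 0.6854 -0.1029  0.1345] 
scene clamp 0.61 [206. 190. 225. 202.] 162 [ 0.3
[... 757 characters left out ...]
8946726322174, 0.08394156396389008), 5.462133407592773)
side cover1 0.6 [234. 184. 273. 198.] 495 [ 0.5861 -0.1198  0.1   ] ((0.5849370360374451, -0.12091681361198425), (0.1225721463561058, 0.08246420323848724), 4.592584133148193)
side tester 0.56 [211. 175. 324. 298.] 8957 [0.596  0.1476 0.1   ] 
side tester 0.34 [373. 299. 398. 333.] 631 [0.4003 0.4827 0.1   ] 
side cell_a 0.69 [221. 174. 232. 196.] 149 [ 0.6814 -0.1053  0.1345] 
side cell_a 0.66 [248. 231. 257. 251.] 183 [0.646  0.1893 0.1345] 
side clamp 0.55 [314. 188. 323. 205.] 89 [ 0.3542 -0.1563  0.016 ] 
side jar 0.75 [373. 299. 396. 332.] 620 [0.364  0.4234 0.03  ] 
side jar 0.66 [235. 182. 276. 202.] 483 [ 0.5644 -0.2318  0.03  ]
```

servo_tool:
  increments:
    - [1,[0,0,-15],-10.2]
    - [1,[0,0,-15],-10.2]
    - [1,[0,0,-10],-10.2]
    - [1,[-26,-48,0],0]
    - [1,[-26,-48,0],0]

```text
time_s: 1.38
position: [0.3381, 0.4667, 0.2325]
tcp_rot: [[-0.997, -0.073, 0.001], [-0.073, 0.997, 0.0], [-0.001, 0.0, -1.0]]
force: [0.6, 0.0, -0.1]
opening: 0.517
```

servo_tool:
  increments:
    - [1,[-26,-48,0],0]
    - [1,[-26,-48,0],0]
    - [1,[-26,-48,0],0]
    - [1,[-26,-48,0],0]
    - [1,[-10,-20,0],0]

```text
time_s: 2.0
position: [0.4682, 0.2614, 0.2325]
tcp_rot: [[-0.998, -0.068, 0.001], [-0.068, 0.998, -0.0], [-0.001, -0.0, -1.0]]
force: [-0.4, 0.3, -0.2]
opening: 0.02
```

servo_tool:
  increments:
    - [1,[0,0,0],0]
    - [1,[0,0,0],0]

```text
time_s: 2.25
position: [0.466, 0.2645, 0.2323]
tcp_rot: [[-0.997, -0.071, -0.0], [-0.071, 0.997, 0.001], [0.0, 0.001, -1.0]]
force: [0.8, 0.4, -0.2]
opening: 0.005
```

```bash
python3 - <<'E'
from h import *
s=bot.read_state(); print(s["time_s"],s["position"],s["tcp_rot"].round(3),s["force"],s["opening"])
p,d=bot.capture("wrist"); cv2.imwrite("pics/w1.png",p)
ci=bot.camera_info("wrist");R,t=wristRt(ci,s)
for r in bot.trace("wrist","cover1"):
    ys,xs=np.nonzero(r["region"]); P=ray_plane(ci,np.c_[xs,ys],.1,R,t)[:,:2].astype(np.float32)
    print(r["p"],r["bbox"],cv2.minAreaRect(P), np.median(d[r["region"]]))
    # height from depth
    z=d[ys,xs];K=ci["K"];n=cv2.undistortPoints(np.c_[xs,ys].astype(float).reshape(-1,1,2),K,ci["distortion"]).reshape(-1,2)
    X=(np.c_[n,np.ones(len(n))]*z[:,None]-t)@R; print("z",np.median(X[z>0,2]))
E
```

```text
2.25 [0.46597327 0.26446287 0.23225464] [[-0.997 -0.071 -0.   ]
 [-0.071  0.997  0.001]
 [ 0.     0.001 -1.   ]] [ 0.80313022  0.41845923 -0.15599224] 0.004818918143794697
0.82 [184.5, 223.4, 259.4, 255.3] ((0.5177341103553772, 0.19200672209262848), (0.03797953575849533, 0.08011435717344284), 4.0707688331604) 0.34659916
z 0.09937018255015263
0.77 [9.9, 221.6, 94.6, 311.9] ((0.5740223526954651, -0.013691533356904984), (0.1201944351196289, 0.08215080946683884), 2.949982166290283) 0.3486844
z 0.0994510217846036
0.66 [99.8, 221.8, 170.1, 309.5] ((0.5656617283821106, 0.09124712646007538), (0.12179768830537796, 0.08307725936174393), 4.052977561950684) 0.35132533
z 0.09942618582531107
```

View pics/w1.png

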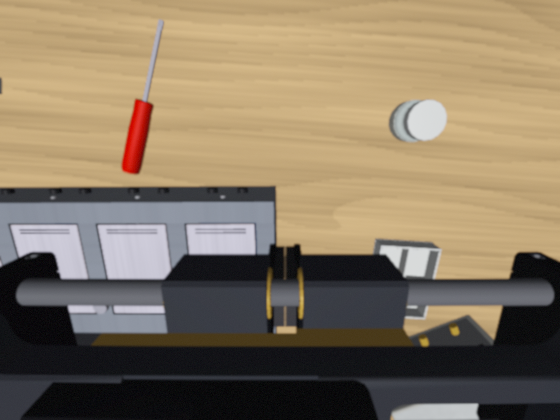

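The wrist picture shows the covers with their front edge at row ~224 (cover 3 at column 50, cover 2 at 135, cover 1 at 222). All three cameras agree to within a few mm, and the top is at z ≈ 0.0995. I'm moving over the front part of cover 1.

servo_tool:
  increments:
    - [1,[-22,-39,0],0]
    - [1,[-22.5,-39,0],0]
    - [1,[0,0,50],0]
    - [1,[0,0,50],0]
    - [1,[0,0,12],0]

```text
time_s: 2.98
position: [0.5135, 0.1897, 0.1175]
tcp_rot: [[-0.997, -0.073, -0.007], [-0.073, 0.997, -0.001], [0.007, -0.0, -1.0]]
force: [-0.4, -0.1, -0.4]
opening: 0.006
```

servo_tool:
  increments:
    - [1,[0,0,0],0]
    - [1,[0,0,0],0]

```text
time_s: 3.22
position: [0.518, 0.19, 0.1221]
tcp_rot: [[-0.997, -0.072, 0.004], [-0.072, 0.997, 0.001], [-0.004, 0.0, -1.0]]
force: [0.5, -0.6, -0.2]
opening: 0.011
```

servo_tool:
  increments:
    - [1,[0,0,5],0]
    - [1,[0,0,5],0]
    - [1,[0,0,5],0]

```text
time_s: 3.6
position: [0.5165, 0.1892, 0.1052]
tcp_rot: [[-0.997, -0.071, 0.0], [-0.071, 0.997, 0.0], [-0.0, -0.0, -1.0]]
force: [-0.1, -0.9, 0.4]
opening: 0.003
```

servo_tool:
  increments:
    - [1,[0,0,2],0]
    - [1,[0,0,0],0]

```text
time_s: 3.85
position: [0.5163, 0.1891, 0.103]
tcp_rot: [[-0.997, -0.071, -0.001], [-0.071, 0.997, -0.0], [0.001, -0.0, -1.0]]
force: [0.0, -0.3, 1.1]
opening: 0.003
```

servo_tool:
  increments:
    - [1,[0,0,2],0]
    - [1,[0,0,0],0]

```text
time_s: 4.1
position: [0.5164, 0.1892, 0.1012]
tcp_rot: [[-0.997, -0.071, -0.0], [-0.071, 0.997, -0.0], [0.0, -0.0, -1.0]]
force: [-0.3, 0.4, 0.2]
opening: 0.007
```

servo_tool:
  increments:
    - [1,[0,0,2],0]
    - [1,[0,0,0],0]

```text
time_s: 4.35
position: [0.5163, 0.1892, 0.0991]
tcp_rot: [[-0.997, -0.071, -0.0], [-0.071, 0.997, -0.0], [0.0, 0.0, -1.0]]
force: [0.1, -0.2, 0.8]
opening: 0.006
```

servo_tool:
  increments:
    - [1,[0,0,1.5],0]
    - [1,[0,0,0],0]

```text
time_s: 4.6
position: [0.5163, 0.1892, 0.0976]
tcp_rot: [[-0.997, -0.071, -0.0], [-0.071, 0.997, -0.0], [0.0, -0.0, -1.0]]
force: [-0.3, 0.9, -0.5]
opening: 0.004
```

servo_tool:
  increments:
    - [1,[0,0,1.5],0]
    - [1,[0,0,0],0]

```text
time_s: 4.85
position: [0.5164, 0.1892, 0.0961]
tcp_rot: [[-0.997, -0.071, -0.0], [-0.071, 0.997, -0.0], [0.0, -0.0, -1.0]]
force: [0.7, -0.3, 0.4]
opening: 0.004
```

servo_tool:
  increments:
    - [1,[0,0,1],0]
    - [1,[0,0,0],0]

```text
time_s: 5.1
position: [0.5164, 0.1892, 0.0952]
tcp_rot: [[-0.997, -0.071, -0.0], [-0.071, 0.997, -0.0], [0.0, -0.0, -1.0]]
force: [0.1, -0.1, -0.2]
opening: 0.01
```

```bash
python3 - <<'E'
from h import *
s=bot.read_state()
ci=bot.camera_info("wrist");R,t=wristRt(ci,s)
p,d=bot.capture("wrist"); cv2.imwrite("pics/w2.png",p)
p,d=bot.capture("side"); cv2.imwrite("pics/s2.png",cv2.resize(p[160:290,200:360],None,fx=4.5,fy=4.5))
s=bot.read_state();print(s["force"],s["position"])
E
```

```text
[0.51252719 0.0240219  0.54340523] [0.51649255 0.18920369 0.09524659]
```

View pics/w2.png

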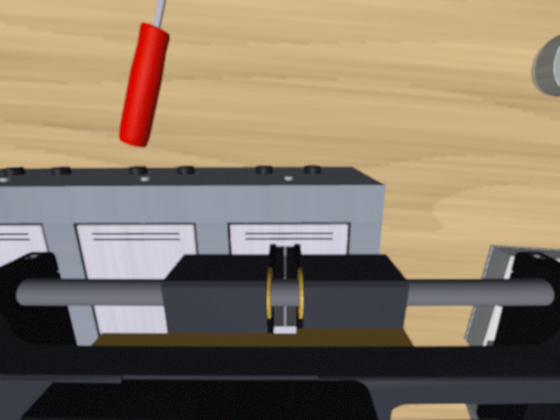

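View pics/s2.png

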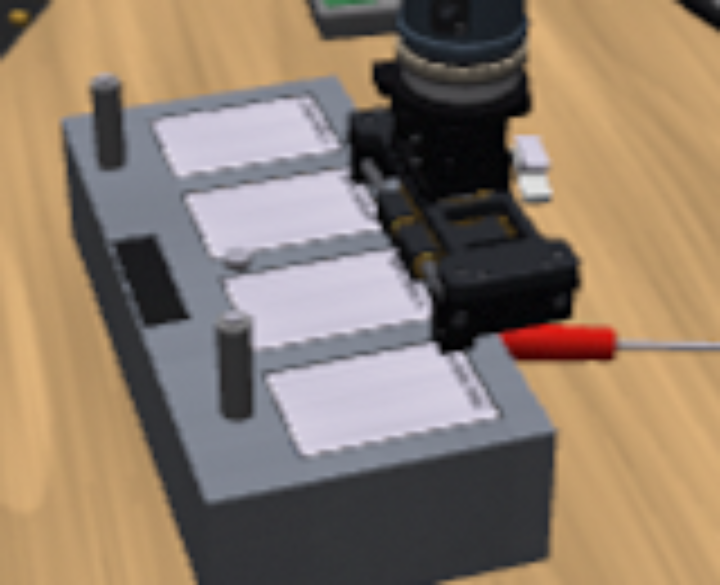

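```bash
python3 - <<'E'
from h import *
s=bot.read_state()
for n in("side","scene"):
    ci=bot.camera_info(n)
    P=np.array([s["position"]+[0,0,h] for h in (0,.019,.07)])
    print(n,cv2.projectPoints(P,cv2.Rodrigues(ci["R"])[0],ci["t"],ci["K"],ci["distortion"])[0].reshape(-1,2))
ci=bot.camera_info("wrist"); R,t=wristRt(ci,s)
print(cv2.projectPoints(P,cv2.Rodrigues(R)[0],t,ci["K"],ci["distortion"])[0].reshape(-1,2))
p,d=bot.capture("wrist"); print(d[235:330:8,278:294:5].round(3), d[240,230:340:10])
z=d; 
for (v,u) in [(230,250),(240,250),(232,330),(250,340),(265,150),(265,120),(310,150),(205,290)]:
    n=cv2.undistortPoints(np.array([[[u,v]]],float),ci["K"],ci["distortion"])[0,0]
    X=(np.r_[n,1]*d[v,u]-t)@R; print(u,v,X.round(4))
p,d=bot.capture("scene");cv2.imwrite("pics/c2.png",cv2.resize(p[150:270,190:390],None,fx=4,fy=4))
E
```

```text
side [[299.90550934 245.2487752 ]
 [300.07816706 239.65057439]
 [300.55679577 224.13797963]]
scene [[328.87617008 191.27508991]
 [329.30260179 186.5204607 ]
 [330.48799796 173.28744347]]
[[285.29088311 243.60123863]
 [285.35719277 254.7172385 ]
 [285.62081581 298.94124646]]
[[0.201 0.199 0.2   0.199]
 [0.202 0.202 0.201 0.201]
 [0.166 0.167 0.166 0.168]
 [0.155 0.157 0.156 0.   ]
 [0.147 0.149 0.148 0.146]
 [0.139 0.139 0.14  0.138]
 [0.087 0.087 0.086 0.087]
 [0.085 0.085 0.084 0.084]
 [0.084 0.085 0.085 0.085]
 [0.    0.13  0.13  0.13 ]
 [0.13  0.13  0.131 0.131]
 [0.131 0.132 0.131 0.132]] [0.2107356  0.20057921 0.20154163 0.19937748 0.2001558  0.20037168
 0.2009764  0.20001712 0.20093474 0.201443   0.20216973]
250 230 [0.5066 0.1644 0.0994]
250 240 [0.5141 0.1646 0.0988]
330 232 [0.504  0.2188 0.1   ]
340 250 [0.5169 0.2274 0.0995]
150 265 [0.5374 0.0951 0.1003]
120 265 [0.5392 0.0734 0.0997]
150 310 [0.5748 0.0924 0.0995]
290 205 [0.4871 0.1902 0.0997]
```

View pics/c2.png

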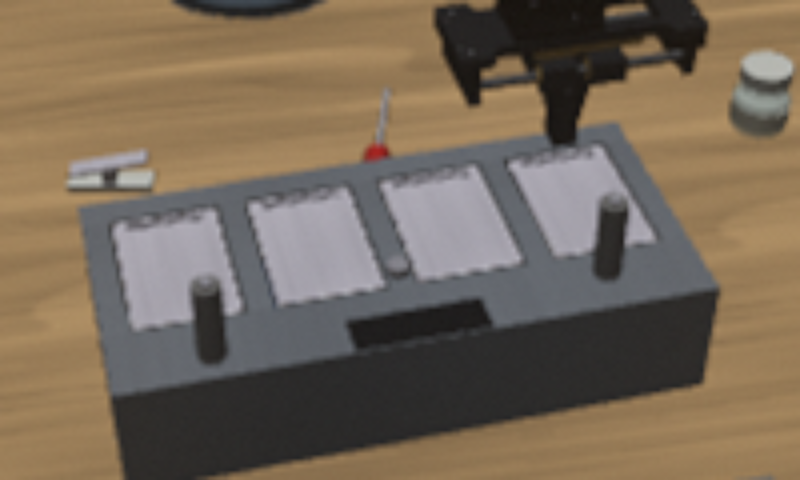

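```bash
python3 - <<'E'
from h import *
s=bot.read_state()
ci=bot.camera_info("wrist"); M=ci["mount"]
p,d=bot.capture("wrist")
for v in range(240,262,2):
  for u in (279,291):
    n=cv2.undistortPoints(np.array([[[u,v]]],float),ci["K"],ci["distortion"])[0,0]
    print(v,u,(M@np.r_[np.r_[n,1]*d[v,u],1])[:3].round(4), "TOOL")
E
```

```text
240 279 [ 0.0048 -0.0043 -0.0054] TOOL
240 291 [ 0.0041  0.0039 -0.0036] TOOL
242 279 [ 0.0024 -0.0044 -0.003 ] TOOL
242 291 [ 0.0028  0.0039 -0.004 ] TOOL
244 279 [ 0.0018 -0.0043 -0.0052] TOOL
244 291 [ 0.0013  0.0039 -0.004 ] TOOL
246 279 [ 0.0111 -0.0038 -0.0312] TOOL
246 291 [ 0.0111  0.0033 -0.0312] TOOL
248 279 [ 0.011  -0.0037 -0.0339] TOOL
248 291 [ 0.0108  0.0033 -0.0336] TOOL
250 279 [ 0.0107 -0.0037 -0.0362] TOOL
250 291 [ 0.011   0.0032 -0.037 ] TOOL
252 279 [ 0.0109 -0.0036 -0.0395] TOOL
252 291 [ 0.0108  0.0031 -0.0394] TOOL
254 279 [ 0.0106 -0.0036 -0.0416] TOOL
254 291 [ 0.011   0.0031 -0.0425] TOOL
256 279 [ 0.0107 -0.0035 -0.0447] TOOL
256 291 [ 0.0105  0.003  -0.0442] TOOL
258 279 [ 0.011  -0.0035 -0.0477] TOOL
258 291 [ 0.0111  0.003  -0.048 ] TOOL
260 279 [ 0.011  -0.0034 -0.0503] TOOL
260 291 [ 0.0109  0.0029 -0.0501] TOOL
```

With the gripper shut the fingertips end about 30 mm behind the TCP, because the fingers swing back, so nothing has been touched yet. I'll lift and measure the tips with the jaws part open.

servo_tool:
  increments:
    - [1,[0,0,-40],0]
    - [0.55,[0,0,-10],0]
    - [0.55,[0,0,0],0]
    - [0.55,[0,0,0],0]
    - [0.55,[0,0,0],0]

```text
time_s: 5.98
position: [0.5156, 0.1891, 0.1441]
tcp_rot: [[-0.997, -0.071, -0.002], [-0.071, 0.997, -0.0], [0.002, -0.0, -1.0]]
force: [1.7, 0.3, -0.4]
opening: 0.371
```

```bash
cat > tip.py <<'E'
from h import *
import sys
s=bot.read_state(); print(s["time_s"],s["position"],s["opening"],s["force"])
ci=bot.camera_info("wrist"); M=ci["mount"]
p,d=bot.capture("wrist"); cv2.imwrite(sys.argv[1],p)
v,u=np.mgrid[0:420,0:560]
n=cv2.undistortPoints(np.c_[u.ravel(),v.ravel()].astype(float).reshape(-1,1,2),ci["K"],ci["distortion"]).reshape(-1,2)
X=np.c_[n,np.ones(len(n))]*d.ravel()[:,None]; X=X@M[:3,:3].T+M[:3,3]
ok=(d.ravel()>0)&(X[:,2]>-.064)&(np.abs(X[:,0])<.03)&(np.abs(X[:,1])<.07)&(X[:,2]<.02)
z0=(s["position"][2]-.1)
ok&=X[:,2]<z0-.006
for lo in np.arange(-.06,.02,.006):
    k=ok&(X[:,2]>=lo)&(X[:,2]<lo+.006)
    if k.sum(): print(round(lo,3),k.sum(),"x",X[k,0].min().round(4),X[k,0].max().round(4),"y",X[k,1].min().round(4),X[k,1].max().round(4))
E
python3 tip.py pics/t1.png
```

```text
5.975 [0.51564051 0.18907028 0.1441496 ] 0.37129696894371017 [ 1.67003181  0.30519371 -0.38247959]
-0.06 284 x 0.0026 0.013 y -0.0274 0.0262
-0.054 226 x -0.0002 0.0131 y -0.0262 0.0248
-0.048 219 x -0.0037 0.013 y -0.0257 0.0246
-0.042 193 x -0.0069 0.0129 y -0.0256 0.0245
-0.036 182 x -0.008 0.0129 y -0.0255 0.0243
-0.03 10 x -0.0068 0.0124 y -0.0229 0.023
```

View pics/t1.png

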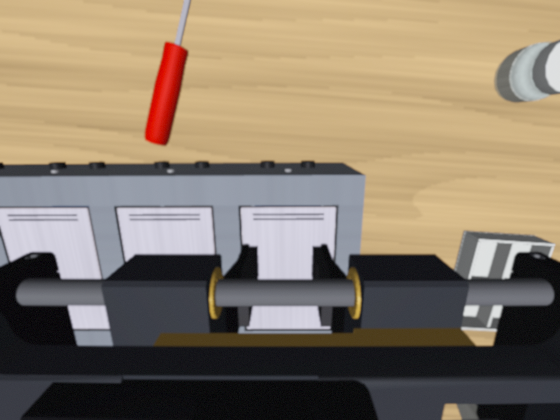

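```bash
python3 - <<'E'
from h import *
s=bot.read_state()
ci=bot.camera_info("wrist"); M=ci["mount"]
p,d=bot.capture("wrist")
for (v,u) in [(260,150),(275,150),(300,150),(257,190),(265,35),(280,35),(258,400),(290,285),(335,285),(345,285),(360,285)]:
    n=cv2.undistortPoints(np.array([[[u,v]]],float),ci["K"],ci["distortion"])[0,0]
    print(v,u,d[v,u],(M@np.r_[np.r_[n,1]*d[v,u],1])[:3].round(4))
E
```

```text
260 150 0.08954909 [ 0.039  -0.0419 -0.11  ]
275 150 0.08020821 [ 0.0391 -0.0375 -0.1197]
300 150 0.07749167 [ 0.034  -0.0363 -0.124 ]
257 190 0.091282055 [ 0.0392 -0.0301 -0.1082]
265 35 0.09131691 [ 0.0367 -0.0793 -0.1089]
280 35 0.08841108 [ 0.0336 -0.0768 -0.1128]
258 400 0.09206894 [ 0.0385  0.036  -0.1075]
290 285 0.08534101 [ 0.0324 -0.0003 -0.1163]
335 285 0.07748579 [ 0.0251 -0.0004 -0.1266]
345 285 0.07461275 [ 0.0245 -0.0004 -0.1298]
360 285 0.06650882 [ 0.027  -0.0004 -0.1375]
```

The gripper body's lower edge is at tool z ≈ -0.106 and the real fingertips are at ≈ -0.03, so contact should come at TCP z ≈ 0.07. I'll shut the jaws again and feel cover 1.

servo_tool:
  increments:
    - [1,[0,0,30],0]
    - [1,[0,0,30],0]
    - [1,[0,0,4],0]
    - [1,[0,0,0],0]

```text
time_s: 6.58
position: [0.5166, 0.1893, 0.0813]
tcp_rot: [[-0.997, -0.071, -0.0], [-0.071, 0.997, -0.0], [0.0, -0.0, -1.0]]
force: [0.3, -0.4, -0.2]
opening: 0.085
```

servo_tool:
  increments:
    - [1,[0,0,2],0]
    - [1,[0,0,2],0]
    - [1,[0,0,0],0]

```text
time_s: 6.95
position: [0.5166, 0.1892, 0.0776]
tcp_rot: [[-0.997, -0.071, 0.001], [-0.071, 0.997, 0.0], [-0.001, 0.0, -1.0]]
force: [-0.2, -0.0, -0.3]
opening: 0.006
```

servo_tool:
  increments:
    - [1,[0,0,2],0]
    - [1,[0,0,0],0]

```text
time_s: 7.2
position: [0.5164, 0.1892, 0.0752]
tcp_rot: [[-0.997, -0.071, -0.0], [-0.071, 0.997, -0.0], [0.0, -0.0, -1.0]]
force: [-0.1, -1.0, -0.8]
opening: 0.01
```

servo_tool:
  increments:
    - [1,[0,0,1],0]
    - [1,[0,0,0],0]

```text
time_s: 7.45
position: [0.5164, 0.1892, 0.0741]
tcp_rot: [[-0.997, -0.071, -0.0], [-0.071, 0.997, -0.0], [0.0, -0.0, -1.0]]
force: [-0.4, -0.4, 0.7]
opening: 0.004
```

servo_tool:
  increments:
    - [1,[0,0,1],0]
    - [1,[0,0,0],0]

```text
time_s: 7.7
position: [0.5164, 0.1892, 0.0732]
tcp_rot: [[-0.997, -0.071, -0.0], [-0.071, 0.997, -0.0], [0.0, -0.0, -1.0]]
force: [-0.9, 0.6, -0.0]
opening: 0.005
```

servo_tool:
  increments:
    - [1,[0,0,1],0]
    - [1,[0,0,0],0]

```text
time_s: 7.95
position: [0.5164, 0.1892, 0.0722]
tcp_rot: [[-0.997, -0.071, -0.0], [-0.071, 0.997, -0.0], [0.0, -0.0, -1.0]]
force: [0.5, -0.0, -0.1]
opening: 0.007
```

servo_tool:
  increments:
    - [1,[0,0,1],0]
    - [1,[0,0,0],0]

```text
time_s: 8.2
position: [0.5164, 0.1892, 0.0712]
tcp_rot: [[-0.997, -0.071, -0.0], [-0.071, 0.997, -0.0], [0.0, -0.0, -1.0]]
force: [-0.5, 0.0, -0.9]
opening: 0.005
```

servo_tool:
  increments:
    - [1,[0,0,1],0]
    - [1,[0,0,0],0]

```text
time_s: 8.45
position: [0.5164, 0.1892, 0.0702]
tcp_rot: [[-0.997, -0.071, 0.0], [-0.071, 0.997, 0.0], [-0.0, 0.0, -1.0]]
force: [-0.5, 0.7, 0.7]
opening: 0.005
```

servo_tool:
  increments:
    - [1,[0,0,1],0]
    - [1,[0,0,0],0]

```text
time_s: 8.7
position: [0.5165, 0.1892, 0.0695]
tcp_rot: [[-0.997, -0.071, 0.0], [-0.071, 0.997, -0.0], [-0.0, -0.0, -1.0]]
force: [-0.7, 0.1, 2.8]
opening: 0.003
```

servo_tool:
  increments:
    - [1,[0,0,1],0]
    - [1,[0,0,0],0]

```text
time_s: 8.95
position: [0.5164, 0.1892, 0.0691]
tcp_rot: [[-0.997, -0.071, 0.0], [-0.071, 0.997, -0.0], [-0.0, -0.0, -1.0]]
force: [-1.8, -0.2, 7.9]
opening: 0.006
```

servo_tool:
  increments:
    - [1,[0,0,1],0]
    - [1,[0,0,0],0]

```text
time_s: 9.2
position: [0.5164, 0.1893, 0.0687]
tcp_rot: [[-0.997, -0.071, 0.001], [-0.071, 0.997, -0.0], [-0.001, -0.0, -1.0]]
force: [-3.2, -1.2, 10.5]
opening: 0.006
```

Cover 1 touched at TCP z ≈ 0.0698 and the force climbed to 10.5 N within 1.1 mm, so it is propped. Next is cover 2.

servo_tool:
  increments:
    - [1,[0,0,-13],0]
    - [1,[0,-52.5,0],0]
    - [1,[0,-52.5,0],0]
    - [1,[0,0,0],0]
    - [1,[0,0,8],0]

```text
time_s: 9.82
position: [0.5245, 0.0846, 0.0725]
tcp_rot: [[-0.998, -0.07, 0.001], [-0.07, 0.998, 0.0], [-0.001, 0.0, -1.0]]
force: [0.1, -0.5, 0.4]
opening: 0.001
```

servo_tool:
  increments:
    - [1,[0,0,2],0]
    - [1,[0,0,0],0]

```text
time_s: 10.07
position: [0.5235, 0.0856, 0.0699]
tcp_rot: [[-0.997, -0.073, -0.001], [-0.073, 0.997, 0.0], [0.001, 0.0, -1.0]]
force: [0.2, 0.4, -0.0]
opening: 0.004
```

servo_tool:
  increments:
    - [1,[0,0,1.5],0]
    - [1,[0,0,0],0]

```text
time_s: 10.32
position: [0.5238, 0.0852, 0.0688]
tcp_rot: [[-0.997, -0.072, 0.0], [-0.072, 0.997, 0.0], [-0.0, 0.0, -1.0]]
force: [-0.1, 1.1, 1.4]
opening: 0.005
```

servo_tool:
  increments:
    - [1,[0,0,1.5],0]
    - [1,[0,0,0],0]

```text
time_s: 10.58
position: [0.5239, 0.0849, 0.0673]
tcp_rot: [[-0.997, -0.071, 0.0], [-0.071, 0.997, 0.0], [-0.0, 0.0, -1.0]]
force: [-1.7, 2.9, 2.6]
opening: 0.004
```

servo_tool:
  increments:
    - [1,[0,0,1.5],0]
    - [1,[0,0,0],0]

```text
time_s: 10.82
position: [0.524, 0.0845, 0.0657]
tcp_rot: [[-0.997, -0.071, 0.0], [-0.071, 0.997, 0.0], [-0.0, 0.0, -1.0]]
force: [-1.4, 2.9, 2.3]
opening: 0.008
```

servo_tool:
  increments:
    - [1,[0,0,2],0]
    - [1,[0,0,0],0]

```text
time_s: 11.08
position: [0.5241, 0.0844, 0.0636]
tcp_rot: [[-0.997, -0.071, 0.0], [-0.071, 0.997, -0.0], [-0.0, -0.0, -1.0]]
force: [-0.0, 2.8, 1.5]
opening: 0.001
```

Cover 2 went down 6 mm at a steady 2–3 N, so it is the free one. I'll keep pushing its front edge down.

servo_tool:
  increments:
    - [1,[0,0,3],0]
    - [1,[0,0,3],0]
    - [1,[0,0,3],0]
    - [1,[0,0,3],0]
    - [1,[0,0,0],0]

```text
time_s: 11.7
position: [0.5233, 0.0841, 0.0512]
tcp_rot: [[-0.997, -0.071, -0.002], [-0.071, 0.997, -0.0], [0.002, -0.0, -1.0]]
force: [-0.3, 0.7, 0.9]
opening: 0.003
```

servo_tool:
  increments:
    - [1,[0,0,3],0]
    - [1,[0,0,3],0]
    - [1,[0,0,3],0]
    - [1,[0,0,3],0]
    - [1,[0,0,0],0]

```text
time_s: 12.32
position: [0.5233, 0.0845, 0.0392]
tcp_rot: [[-0.997, -0.071, -0.002], [-0.071, 0.997, 0.0], [0.001, 0.0, -1.0]]
force: [-1.1, 0.1, 0.7]
opening: 0.001
```

```bash
python3 - <<'E'
from h import *
s=bot.read_state()
p,d=bot.capture("side"); cv2.imwrite("pics/s3.png",cv2.resize(p[160:290,200:360],None,fx=4.5,fy=4.5))
s=bot.read_state();print(s["force"],s["position"])
E
```

```text
[-0.80835192 -0.62664218  0.9696079 ] [0.52312891 0.08453958 0.03926244]
```

View pics/s3.png

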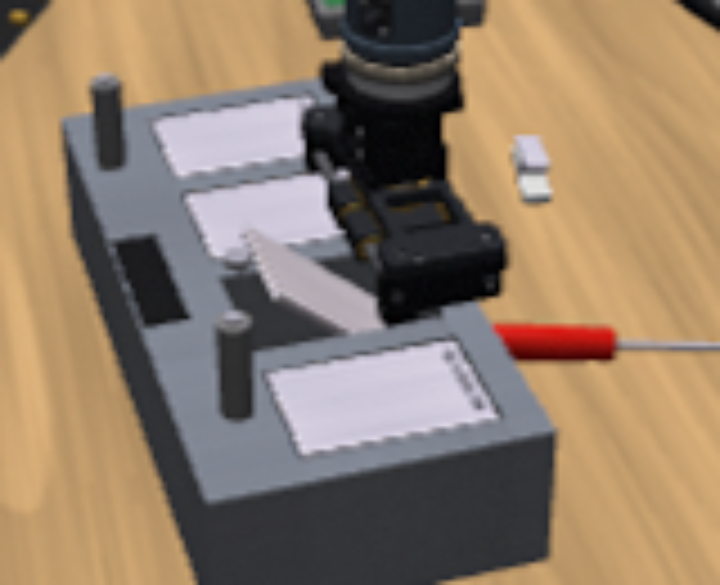

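Cover 2 is tilted with its rear edge up, around (250,235) in the crop. I'll continue.

servo_tool:
  increments:
    - [1,[0,0,2.5],0]
    - [1,[0,0,2.5],0]
    - [1,[0,0,2.5],0]
    - [1,[0,0,2.5],0]
    - [1,[0,0,0],0]

```text
time_s: 13.0
position: [0.5235, 0.0845, 0.0294]
tcp_rot: [[-0.997, -0.071, -0.001], [-0.071, 0.997, 0.0], [0.001, 0.0, -1.0]]
force: [0.3, -0.1, 1.1]
opening: 0.004
```

servo_tool:
  increments:
    - [1,[-1,0,2],0]
    - [1,[-1,0,1],0]
    - [1,[-1,0,0],0]
    - [1,[0,0,0],0]

```text
time_s: 13.5
position: [0.5264, 0.0847, 0.0266]
tcp_rot: [[-0.997, -0.071, -0.001], [-0.071, 0.997, -0.0], [0.001, 0.0, -1.0]]
force: [-1.8, -0.2, 1.6]
opening: 0.007
```

servo_tool:
  increments:
    - [1,[-1.5,0,0],0]
    - [1,[-1.5,0,0],0]
    - [1,[0,0,0],0]

```text
time_s: 13.88
position: [0.5287, 0.085, 0.0263]
tcp_rot: [[-0.997, -0.071, -0.003], [-0.071, 0.997, 0.0], [0.003, 0.0, -1.0]]
force: [-3.2, -0.0, -0.9]
opening: 0.008
```

servo_tool:
  increments:
    - [1,[-1.5,0,0],0]
    - [1,[-1.5,0,0],0]
    - [1,[0,0,0],0]

```text
time_s: 14.25
position: [0.53, 0.0852, 0.0262]
tcp_rot: [[-0.997, -0.072, -0.006], [-0.072, 0.997, -0.0], [0.006, 0.0, -1.0]]
force: [-6.3, -0.5, 1.1]
opening: 0.007
```

The rearward force rose to 6 N, so this may be the end stop. I'll look from the scene and side cameras.

```bash
python3 - <<'E'
from h import *
p,d=bot.capture("side"); a=cv2.resize(p[180:270,220:330],None,fx=6,fy=6); cv2.imwrite("pics/s4.png",a)
p,d2=bot.capture("scene");cv2.imwrite("pics/c4.png",cv2.resize(p[150:270,190:390],None,fx=4,fy=4))
s=bot.read_state();print(s["force"],s["position"])
for n,dd in(("side",d),("scene",d2)):
    ci=bot.camera_info(n)
    v,u=np.mgrid[150:300,190:360]
    q=cv2.undistortPoints(np.c_[u.ravel(),v.ravel()].astype(float).reshape(-1,1,2),ci["K"],ci["distortion"]).reshape(-1,2)
    X=(np.c_[q,np.ones(len(q))]*dd[v.ravel(),u.ravel()][:,None]-ci["t"])@ci["R"]
    a=np.deg2rad(4.2); L=(X[:,:2]-[.569,.09])@np.array([[np.cos(a),-np.sin(a)],[np.sin(a),np.cos(a)]])
    k=(np.abs(L[:,1])<.038)&(np.abs(L[:,0])<.055)
    if n=="side": k&=(X[:,2]<.17)
    for lo in np.arange(-.05,.055,.008):
        j=k&(L[:,0]>=lo)&(L[:,0]<lo+.008)
        if j.sum(): print(n,round(lo+.004,3),j.sum(),np.percentile(X[j,2],[10,50,90]).round(3))
E
```

```text
[-6.51476588 -1.26162956  0.94496535] [0.52991885 0.08515423 0.02622337]
side -0.046 22 [0.152 0.155 0.167]
side -0.038 28 [0.15  0.154 0.168]
side -0.03 29 [0.061 0.151 0.165]
side -0.022 14 [0.069 0.074 0.169]
side -0.014 84 [0.087 0.153 0.167]
side -0.006 76 [0.094 0.148 0.153]
side 0.002 53 [0.1   0.136 0.151]
side 0.01 26 [0.072 0.118 0.125]
side 0.018 19 [0.093 0.132 0.137]
side 0.026 30 [0.092 0.146 0.151]
side 0.034 34 [0.066 0.149 0.151]
side 0.042 4 [0.059 0.07  0.078]
side 0.05 4 [0.085 0.092 0.094]
scene -0.046 26 [0.014 0.02  0.129]
scene -0.038 38 [0.018 0.021 0.212]
scene -0.03 62 [0.019 0.071 0.242]
scene -0.022 139 [0.021 0.177 0.262]
scene -0.014 381 [0.148 0.177 0.26 ]
scene -0.006 348 [0.141 0.242 0.283]
scene 0.002 241 [0.133 0.216 0.269]
scene 0.01 63 [0.093 0.098 0.106]
scene 0.018 33 [0.11  0.115 0.119]
scene 0.026 37 [0.123 0.127 0.133]
scene 0.034 74 [0.136 0.144 0.147]
scene 0.042 5 [0.145 0.146 0.148]
```

View pics/s4.png

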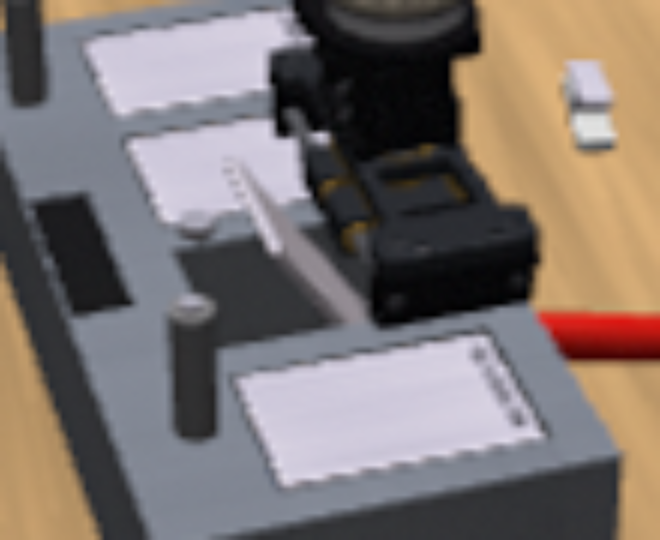

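View pics/c4.png

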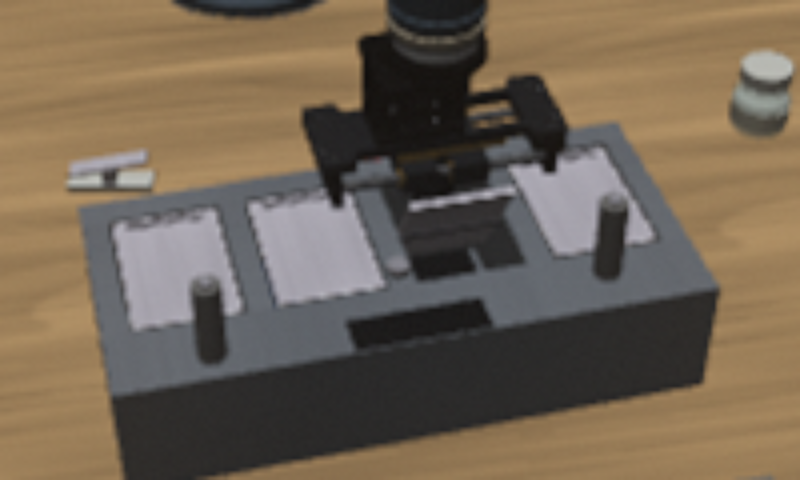

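The plate slope is about 60° in both depth maps, and the rear edge stands at z ≈ 0.151, which matches the 1.0 rad stop. I'll back off forward first, then lift straight up.

servo_tool:
  increments:
    - [1,[4,0,0],0]
    - [1,[3,0,0],0]
    - [1,[0,0,-2],0]
    - [1,[0,0,-10],0]
    - [1,[0,0,-20],0]

```text
time_s: 14.98
position: [0.5262, 0.0846, 0.0592]
tcp_rot: [[-0.997, -0.071, -0.0], [-0.071, 0.997, 0.0], [0.0, 0.0, -1.0]]
force: [-0.6, 2.0, -0.2]
opening: 0.005
```

servo_tool:
  increments:
    - [1,[0,0,-40],0]
    - [1,[0,0,-50],0]
    - [1,[20,0,-50],0]
    - [1,[40,0,-20],0]
    - [1,[0,0,0],0]

```text
time_s: 15.6
position: [0.4647, 0.0806, 0.2213]
tcp_rot: [[-0.997, -0.071, 0.003], [-0.071, 0.997, -0.0], [-0.003, -0.0, -1.0]]
force: [1.2, -0.1, -0.9]
opening: 0.005
```

```bash
python3 - <<'E'
from h import *
s=bot.read_state();print(s["time_s"],s["force"],s["position"])
p,dd=bot.capture("side"); a=cv2.resize(p[160:310,200:400],None,fx=4,fy=4); cv2.imwrite("pics/s5.png",a)
ci=bot.camera_info("side")
v,u=np.mgrid[150:300,190:360]
q=cv2.undistortPoints(np.c_[u.ravel(),v.ravel()].astype(float).reshape(-1,1,2),ci["K"],ci["distortion"]).reshape(-1,2)
X=(np.c_[q,np.ones(len(q))]*dd[v.ravel(),u.ravel()][:,None]-ci["t"])@ci["R"]
a=np.deg2rad(4.2); L=(X[:,:2]-[.569,.09])@np.array([[np.cos(a),-np.sin(a)],[np.sin(a),np.cos(a)]])
k=(np.abs(L[:,1])<.038)&(np.abs(L[:,0])<.04)&(X[:,2]<.16)&(X[:,2]>.103)
print(k.sum(),np.polyfit(L[k,0],X[k,2],1),X[k,2].max())
p,d2=bot.capture("scene");cv2.imwrite("pics/c5.png",cv2.resize(p[150:270,190:390],None,fx=4,fy=4))
E
```

```text
15.6 [ 1.2366424  -0.13154595 -0.94018402] [0.46471886 0.08057589 0.22125458]
102 [1.32485766 0.10864813] 0.15319067406649486
```

View pics/s5.png

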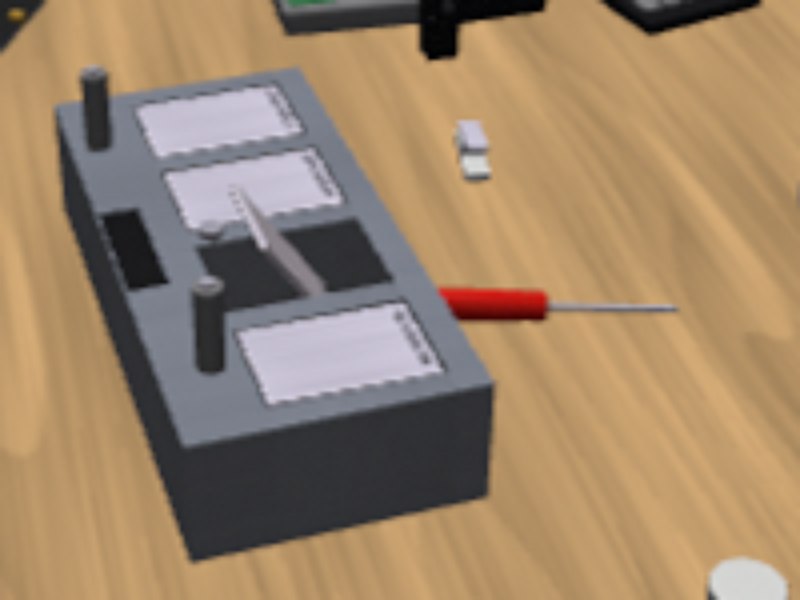

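View pics/c5.png

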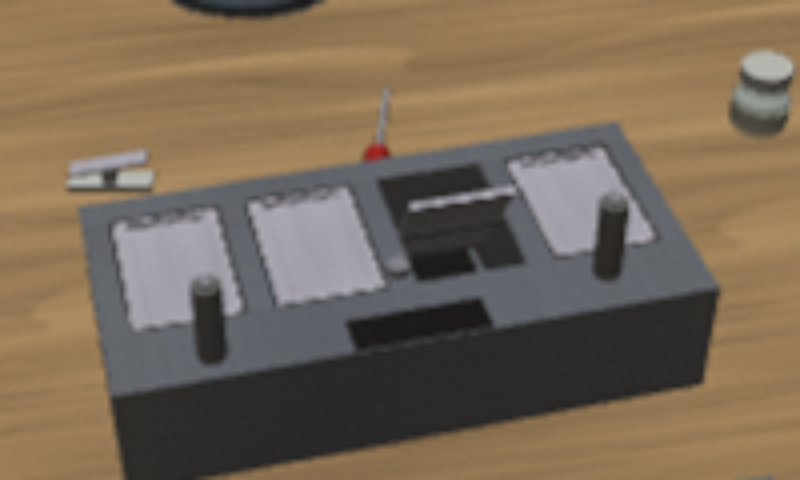

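```bash
python3 -c "
from rig import bot
print(bot.hand_in())"
```

```text
the job is handed in; nothing more can be done
None
```

Cover 2 is the one that rocks. It is now tipped wide open, with its front edge down, and I handed the job in at about 15.7 s of the 56 s allowed.

- **Finding it:** I pressed the covers in turn with the shut fingertips. Cover 1 stiffened to 10.5 N within about 1 mm, so it is propped. Cover 2 gave way steadily at 2–3 N, so I stopped there and did not press covers 3 and 4.
- **Opening it:** I pushed cover 2 down until the sideways force rose to about 6.5 N, taken as the end stop. I then backed off forward and lifted clear.
- **Last checks:** After I withdrew, the raised rear edge stood at z ≈ 0.153 m, which fits the 1.0 rad stop. Before that, with the fingers still on the plate, depth bins from both cameras gave a slope near 60°. In the final pictures the cells, coin holder, clamp, jar and screwdriver look unmoved; the meter and tray were not in them.
- **Disagreements:** The real fingertips end about 30 mm behind the stated TCP, so I found the contact height by force instead. A rough line fit on the last side depth map gave a lower slope (1.32, about 53°), probably because it mixed in points from the plate's edge.

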